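# Index the sample turntable one hole towards the lens barrel

## Robot

A 6-joint arm with a two-finger parallel gripper is mounted at the origin on the work surface. World frame = base frame: x ahead of the robot, y to its left, z up, the work surface at z = 0. Lengths are in m, angles in rad, forces in N, time in s.
With the tool pointing down it reaches from about 0.375 to 0.9 m from the base axis. Payload 3.1 kg.
Tool frame: the origin (TCP) lies where the fingers leave the gripper's body, on its centre line; the fingertips stand 73 mm ahead of it and the grasp point (between the pads) lies 54 mm ahead of it; z points along the fingers, y is the line along which they close (so a half turn about z gives the same grasp; the last joint's range is limited). The gripper opens to 85 mm and grips with 20 to 120 N. Pads are 22 mm wide; open, the fingers measure 114 mm over their backs; the gripper's body (76 mm by 85 mm) begins 54 mm behind the grasp point. The pads swing forward as they close: fully open they stand 13 mm farther back than shut.
Start: joints at [-1.413, 0.527, 1.433, -0, 1.181, -0.178], TCP at [0.207, -0.59, 0.304] pointing down, gripper open.
Joint ranges: [-3.08, 3.08], [-0.75, 2.2], [0.22, 2.44], [-1.43, 4.57], [0, 2.65], [-2.85, 2.85]. Speed limits (rad/s): [2.79, 2.79, 3.14, 3.14, 3.14, 3.14].

## Interface

Orientations are given as a unit quaternion [x, y, z, w].
In Python, from station import manip gives the robot as it stands.
- The arm moves only by the tool step_arm, never from a script. Its argument "moves" is one flat list of numbers, 5 for each row, row after row: the opening, from 0 (shut) to 1 (fully open), then the shift along the world's x, y, z scaled (see below), then the turn about the world's z scaled (see below). In form: [fingers, x, y, z, yaw, fingers, x, y, z, yaw, ...]. A call has 1 to 12 rows; each row is the pose to reach, as a shift and turn from the pose commanded when the call began, turning the shorter way round; what a row does not reach only later rows make up. The controller multiplies each number of a shift by 200 mm and each number of a turn by pi rad. A row lasts 1/8 s, in which the tool goes at most 62.5 mm and 10.7 degrees, less where a joint would pass 70% of its speed; a pose out of reach is approached as far as the arm can. A call with a number of a shift or a turn outside -1 to 1 is refused whole. A call with a gripper value outside its range is refused whole. The fingers move at their own pace and stop on an object; "grip_force" is the grip in N (left out, the last holds). Time passes only in rows, so rows that repeat a pose let the fingers close. It gives the time, the measured TCP pose, the force, the opening and the grip force at its end, in the units of the state.
- manip.sense(): the state, without advancing time (a new reading comes with each control period).
- manip.snapshot(name): name is "scene" or "top"; returns a dict with "color" (420x560x3 uint8, blue, green, red), "z_map" (420x560 float32, m along the optical axis (not along the pixel's ray), 0 where there is no reading), "fovy" (degrees; the focal length in pixels is half the picture's height over the tangent of half this angle, whatever the lens; pixels are square), "cx", "cy" (the principal point, pixels), "R" (3x3) and "t" (3): a world point X has camera coordinates R X + t. Camera axes: x right, y down, z forward; pixel columns grow to the right and rows downward; lengths in m; the calibration is good to about 2 mm. A picture is of the moment at which its call begins.
- manip.sign_off(): hands the job in; it is judged then, once.
The state is a dict: "t": time; "q": joint angles; "qd": joint speeds; "tau": joint torques, N m; "tcp_pos": TCP position; "tool_rot": TCP orientation; "force": force on the tool from outside, world axes, zero at the start; "ft_torque": the same for the moment, N m; "finger_gap": opening from 0.0 (shut) to 1.0 (fully open); "gripper_force": force on a finger pad.
Only numpy, scipy, OpenCV 4.12 (cv2) and the standard library are available. Lean on these libraries where they do the work, as an engineer would, in place of code of your own. Each camera call takes 0.05 s, during which the arm holds its last target. There are 200 camera calls.

## Task

The sample turntable is locked by a sprung pin under the upright knob at the end of its index arm. Pull the knob up until the pin is out of its hole, swing the arm round to the side where the stepped lens barrel stands (not the domed lamp), and let the pin drop fully home into the next hole there, then let go. That hole's block is clamped somewhere along the arc, so feel for it gently: do not wrench the pin sideways in a hole, and leave the samples in their places and everything else on the bench alone.

Things in the scene. Friction and masses are not known exactly. Their poses are not given: they have to be found in the camera images.
- indexer: Black base plate of the hand-indexed sample turntable, fixed: local x -160 to +75, y +-145, 12 mm thick. Origin on the bench under the turntable's vertical axis, z up. The index arm points along its -x when joint index_arm reads 0; +y is its left. An arc-shaped metal track lies on it round the axis (radii 103 to 137 mm, top 26 mm above the bench), level and smooth between its holes.
- middle_hole (a point): Mouth, 26 mm above the bench, of the track's middle hole, in which the pin starts (arm at 0). Two more such 13 mm holes, also 120 mm from the axis, lie one to each side, each in a grey block clamped anywhere along the arc: its hole is 0.52 to 0.84 rad from the middle one, different in every run and on the two sides, not measured. It can be seen from above or felt for.
- turntable_axis (a point): Point on the turntable's vertical axis, at the top face of the turntable disc, 42 mm above the bench. The disc is bare metal, 140 mm across, 8 mm thick.
- index_arm (a joint): Angle of turntable and index arm, rad. 0: the pin is over the middle hole, as at the start (0.0125 rad of play in the hole). Positive: the arm's tip has swung towards the base's left (+y of indexer), i.e. clockwise seen from above. End stops at +-0.95. It turns stiffly (friction about 0.22 N m, some 2 N at the knob) and stays where it is left.
- knob_grip (a point): Centre of the upright black plunger knob at the index arm's outer end, 120 mm from the axis: cylinder 24 mm across, 34 mm tall (17 mm above and below this point); 78 mm above the bench while home. Under it a 22 mm wide boss, top at 52 mm. The arm is a bar 22 mm wide, 34 to 44 mm above the bench, from axis to knob; fingertips may go down on both sides of it to 50 mm above the bench.
- index_knob (a joint): How far knob and pin are drawn up, m. 0: fully home in a hole; at 0.008 the pin is out and on top of the track; top stop 0.013. A spring presses it down with 6 N at 0 and 8 N at the top. Let go between holes, it rides on the track at 0.008 while the arm can still be pushed round; over a hole it drops home by itself.
- index_pin: Steel pin under the knob, 10 mm across, moving with it. Origin at the centre of its flat lower end, 18 mm above the bench while home (8 mm deep in the hole, 1.5 mm of play all round). Sideways push on the knob while the pin is in a hole loads it against the hole's hard wall.
- lens_foot (a point): Foot, on the bench, of the lens barrel: an upright black stepped tube, 185 mm tall, with two thick rings and a narrow top, on an 84 mm round foot. It stands about 240 mm to one side of the turntable axis (left or right).
- lamp_foot (a point): Foot, on the bench, of the lamp: a thin black column with a white dome on top, 174 mm tall, on an 84 mm round foot, on the other side of the turntable.
- sample0_center (a point): Centre of a loose polished steel sample disc, 28 mm across, 8 mm thick, lying on the turntable.
- seat0 (a point): The place of sample0 on the turntable (turns with it), at the height of the sample's centre.
- sample1_center (a point): Centre of a loose polished steel sample disc, 28 mm across, 8 mm thick, lying on the turntable.
- seat1 (a point): The place of sample1 on the turntable (turns with it), at the height of the sample's centre.
- sample2_center (a point): Centre of a loose polished steel sample disc, 28 mm across, 8 mm thick, lying on the turntable.
- seat2 (a point): The place of sample2 on the turntable (turns with it), at the height of the sample's centre.
- dish: Bystander: shallow clear dish, 80 mm across, 14 mm tall. Origin at its underside. Leave it alone.
- vial: Bystander: small amber jar, 28 mm across, 55 mm tall. Origin at its underside. Leave it alone.
- wash_bottle: Bystander: white bottle, 52 mm across, 120 mm tall. Origin at its underside. Leave it alone.
- driver: Bystander: small screwdriver, 150 mm long, lying. Origin at its underside. Leave it alone.
- tweezers: Bystander: steel tweezers, 127 mm long, lying. Origin at its underside. Leave it alone.
- slide_box: Bystander: white box 50 x 80 x 30 mm. Origin at its underside. Leave it alone.
Things that resemble listed ones, but are neither listed nor needed, are in the scene too. What is shaped like the part that bears lens_foot but blue or pink is not meant.

How it is judged:
By the outcome, as a careful person would: the job done as asked, in the order asked, and still so for the second after the job is handed in, with the robot touching nothing.
It also fails if it takes over 45 s, if anything falls off the work surface, if the arm or the gripper's body presses on something with over 40 N, if the wrist force passes 120 N, or if a joint passes its speed limit or range.

## Working session

There is one attempt and no reset: what is moved stays moved. The work goes in short steps, Python scripts to look and compute and a tool call to move; the robot and the scene stay as the last step left them, time stands still between calls to the robot, and variables do not carry over. Pictures are saved under pics/ and viewed, at most 10 in all, crops included, and the job is handed in when it is done.

Besides the shell and the picture viewer there is one more tool, called after ">>>" as a command line: name --argument value ..., lists and objects as JSON in quotes. step_arm: Moves the arm, as the interface text tells. Its arguments: {"type":"object","properties":{"moves":{"type":"array","items":{"type":"number"}},"grip_force":{"type":"number"}},"required":["moves"]}

```bash
mkdir -p pics
cat > h.py <<'E'
import numpy as np, cv2
from station import manip
def snap(n):
    d=manip.snapshot(n); H=d["color"].shape[0]; d["f"]=H/2/np.tan(np.radians(d["fovy"])/2); return d
def world(d):
    z=d["z_map"]; v,u=np.indices(z.shape); 
    c=np.stack([(u-d["cx"])/d["f"]*z,(v-d["cy"])/d["f"]*z,z],-1)
    return (c-np.array(d["t"]))@np.array(d["R"])
def atz(d,u,v,z):
    R=np.array(d["R"]);t=np.array(d["t"]); r=R.T@np.array([(u-d["cx"])/d["f"],(v-d["cy"])/d["f"],1]); o=-R.T@t
    return o+r*(z-o[2])/r[2]
E
python3 - <<'E'
from h import *
import pickle
for n in("scene","top"):
    d=snap(n); cv2.imwrite(f"pics/{n}0.png",d["color"]); pickle.dump(d,open(n+"0.pkl","wb"))
    print(n,d["R"],d["t"],d["f"])
s=manip.sense(); print(s["t"],s["tcp_pos"],s["tool_rot"],s["force"])
E
```

```text
scene [[-0.79247296  0.60950777 -0.02206548]
 [ 0.40114665  0.49363032 -0.77162846]
 [-0.45942135 -0.62034618 -0.63569068]] [ 0.48991596 -0.17738907  1.70262041] 546.5922855027534
top [[-0.01629482 -0.99977847  0.0133222 ]
 [-0.99027121  0.01429547 -0.13841449]
 [ 0.13819338 -0.01544803 -0.99028478]] [0.01092022 0.61245429 1.18522362] 379.9592641282314
0.1 [ 0.20648977 -0.58937163  0.30302905] [ 9.85852046e-01  1.67614924e-01  8.37683723e-06 -9.89956146e-04] [-0.53659752  0.68031767  0.29727612]
```

View pics/scene0.png

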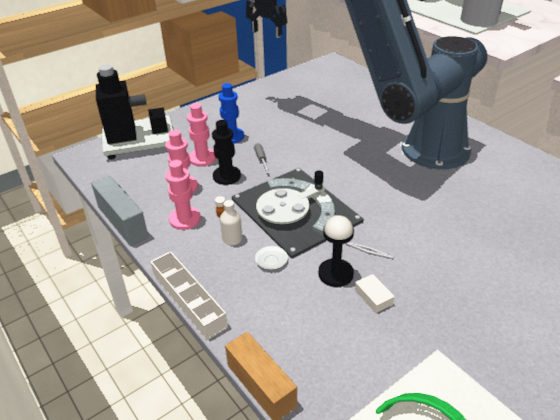

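View pics/top0.png

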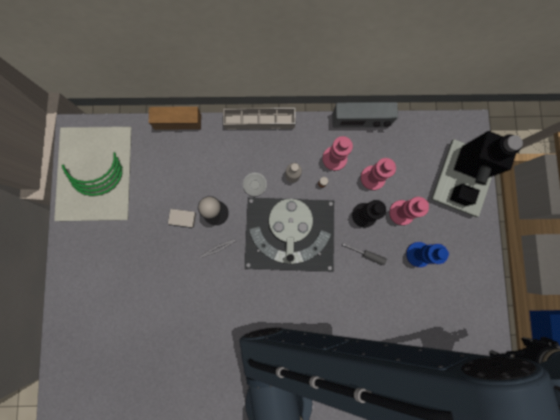

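The scene shows the black stepped barrel at scene (224,155) / top (370,213). The lookalikes are pink at top (338,153), (378,173) and (408,210), and blue at (427,254). The lamp is at top (210,208) and the knob at top (290,257). The black microscope at (485,160) has a different shape. The barrel is on the picture's right (-y) side. Next I'll take a close crop and measure.

Run:
```python
from h import *
import pickle
d=pickle.load(open("top0.pkl","rb"))
c=d["color"][185:285,235:395]; cv2.imwrite("pics/crop1.png",cv2.resize(c,None,fx=5,fy=5,interpolation=cv2.INTER_CUBIC))
W=world(d)
for n,(u,v) in dict(disc=(291,218),knob=(290,257),barrel=(378,206)).items(): print(n,W[v,u])
m=(abs(W[...,2]-.042)<.004); m[:190]=0;m[250:]=0;m[:,:255]=0;m[:,:330]=m[:,:330];m[:,330:]=0
print("disc px",W[m].mean(0),m.sum())
m=(W[...,2]>.088)&(W[...,2]<.1);m[:245]=0;m[270:]=0;m[:,:275]=0;m[:,305:]=0
print("knobtop",W[m].mean(0),m.sum())
s=pickle.load(open("scene0.pkl","rb"));W=world(s)
m=(W[...,2]>.085)&(W[...,2]<.1);v,u=np.where(m&(abs(np.indices(m.shape)[1]-319)<12)&(abs(np.indices(m.shape)[0]-178)<15)); print("scene knob",W[v,u].mean(0),len(u))
```

```text
disc [ 0.57311746 -0.04951494  0.04365867]
knob [ 0.44862223 -0.04083935  0.09579191]
barrel [ 0.58865112 -0.2910635   0.18604982]
disc px [ 0.56180061 -0.04639617  0.04173418] 1200
knobtop [ 0.44664658 -0.04012681  0.09308982] 45
scene knob [ 0.4481695  -0.03797676  0.09118214] 54
```

View pics/crop1.png

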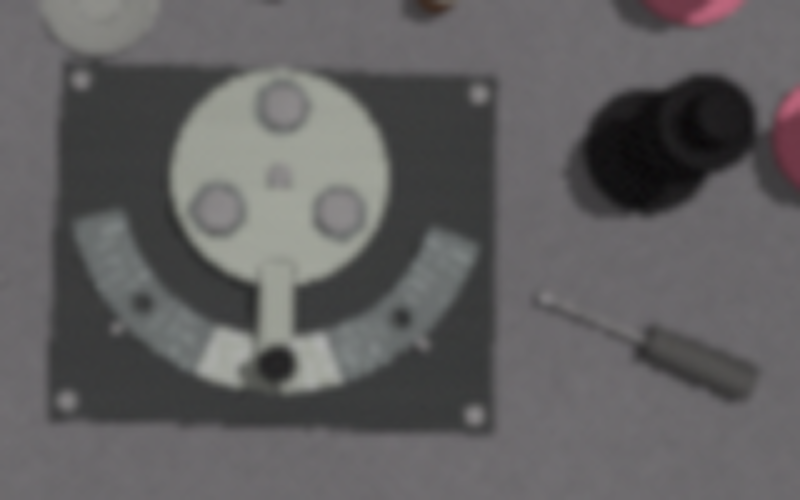

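The crop shows the disc centre at (281,178), the knob at (275,364), the right-hand hole at (402,318) and the left-hand hole at (143,302). The black barrel at (680,140) confirms the right side.

Run:
```python
from h import *
import pickle
d=pickle.load(open("top0.pkl","rb"));W=world(d)
P=lambda x,y,z: atz(d,235+(x+.5)/5-.5,185+(y+.5)/5-.5,z)
m=(abs(W[...,2]-.042)<.006).astype(np.uint8); m[:190]=0;m[236:]=0;m[:,:255]=0;m[:,325:]=0
cs,_=cv2.findContours(m,0,2);(u,v),r=cv2.minEnclosingCircle(max(cs,key=cv2.contourArea));print(u,v,r)
A2=atz(d,u,v,.042);A=P(280.5,178,.042);print("axis",A,A2,"r",r*np.linalg.norm(atz(d,u+1,v,.042)-A2))
# screws of plate z=.012
S=[P(x,y,.012) for x,y in((81,80),(479,95),(68,401),(475,415))]
e=np.mean([S[0]-S[1],S[2]-S[3]],0);yaw=np.arctan2(-e[0],e[1]);print("yaw base",yaw, "plate ctr",np.mean(S,0))
c=np.mean(S,0); print("axis from plate",c+.0425*np.array([np.cos(yaw),np.sin(yaw),0]))
# refine dark holes
g=cv2.cvtColor(d["color"],6).astype(float)
for n,(x,y) in dict(R=(402,318),L=(143,302)).items():
    u=235+x/5;v=185+y/5;b=g[int(v)-3:int(v)+5,int(u)-3:int(u)+5];print(b.astype(int)) if n=="R" else 0
    h=P(x,y,.026)
    for a in(A,A2): 
        w=h-a;print(n,h,np.hypot(w[0],w[1]),np.arctan2(w[1],w[0]))
k=P(275,364,.095);w=k-A;print("knob",k,np.hypot(w[0],w[1]),np.arctan2(w[1],w[0]))
```

```text
289.9691467285156 220.12962341308594 21.587533950805664
axis [ 0.56619435 -0.04848699  0.042     ] [ 0.56645692 -0.04613902  0.042     ] r 0.06950940779991469
yaw base -0.051430672833840244 plate ctr [ 0.52454881 -0.0462325   0.012     ]
axis from plate [ 0.56699262 -0.04841734  0.012     ]
[[103 104 103 102 109 114 114 110]
 [104  97  89  86  93 103 108 107]
 [100  86  68  63  75  94 104 107]
 [ 97  81  63  53  63  89 103 107]
 [100  84  69  59  68  90 103 106]
 [106  96  84  78  85  97 104 103]
 [111 104 100  97  99 104 105  99]
 [111 107 105 104 104 104 107 103]]
R [ 0.47582112 -0.12591668  0.026     ] 0.11900704933433434 -2.433177427134815
R [ 0.47582112 -0.12591668  0.026     ] 0.12074487047650002 -2.419824986564525
L [0.48875223 0.04118659 0.026     ] 0.11848473584590007 2.2831331833876916
L [0.48875223 0.04118659 0.026     ] 0.11689218285746104 2.297962492331821
knob [ 0.44744239 -0.03963986  0.095     ] 0.119081058833034 3.0672291527140225
```

>>> step_arm --moves '[1, 0.4, 1, 0, 0, 1, 0.4, 1, 0, 0, 1, 0.4, 1, 0, -0.06, 1, 0.4, 1, 0, -0.06]' --grip_force 20

```text
t: 0.6
tcp_pos: [0.2869, -0.3859, 0.3035]
tool_rot: [0.997, 0.075, -0.0, -0.002]
force: [0.4, -0.4, -0.3]
finger_gap: 1.002
gripper_force: 0.0
```

>>> step_arm --moves '[1, 0.4, 1, 0, 0, 1, 0.4, 1, 0, 0, 1, 0.4, 1, 0, -0.0677, 1, 0.4, 1, 0, -0.0677]'

```text
t: 1.1
tcp_pos: [0.3666, -0.1874, 0.3037]
tool_rot: [0.999, -0.033, -0.0, -0.0]
force: [0.1, -0.9, 0.4]
finger_gap: 1.001
gripper_force: 0.0
```

>>> step_arm --moves '[0.8, 0.4, 0.75, -0.25, 0, 0.8, 0.4, 0.75, -0.25, 0, 0.8, 0.4, 0.75, -0.25, 0, 0.8, 0.4, 0.75, -0.25, 0, 0.8, 0.4, 0.75, -0.25, 0]'

```text
t: 1.72
tcp_pos: [0.4463, -0.0399, 0.2538]
tool_rot: [0.999, -0.032, -0.0, 0.0]
force: [0.9, -0.9, 0.4]
finger_gap: 0.8
gripper_force: 0.0
```

>>> step_arm --moves '[0.6, 0.005, 0, -0.25, 0, 0.6, 0.005, 0, -0.45, 0, 0.6, 0.005, 0, -0.62, 0, 0.6, 0.005, 0, -0.62, 0, 0.6, 0.005, 0, -0.62, 0]'

```text
t: 2.35
tcp_pos: [0.4479, -0.041, 0.1309]
tool_rot: [0.999, -0.033, 0.001, 0.0]
force: [0.4, -0.7, 0.1]
finger_gap: 0.602
gripper_force: 0.0
```

Run:
```python
from h import *
t=snap("top");s=snap("scene")
a=cv2.resize(s["color"][120:240,240:400],None,fx=5,fy=5,interpolation=cv2.INTER_CUBIC)
cv2.imwrite("pics/near1.png",a)
# expected projected position of knob top in top img for knob at TCP xy
x=manip.sense();p=np.array([*x["tcp_pos"][:2],.095])
for d in(t,s):
    c=np.array(d["R"])@p+np.array(d["t"]);print(c[:2]/c[2]*d["f"]+[d["cx"],d["cy"]])
print(x["tcp_pos"],x["force"],x["finger_gap"])
```

```text
[289.92034777 257.10404847]
[318.32428175 172.14728582]
[ 0.44831698 -0.04063231  0.13140378] [-0.41033169 -1.17970957  0.38724377] 0.5969498847673484
```

View pics/near1.png

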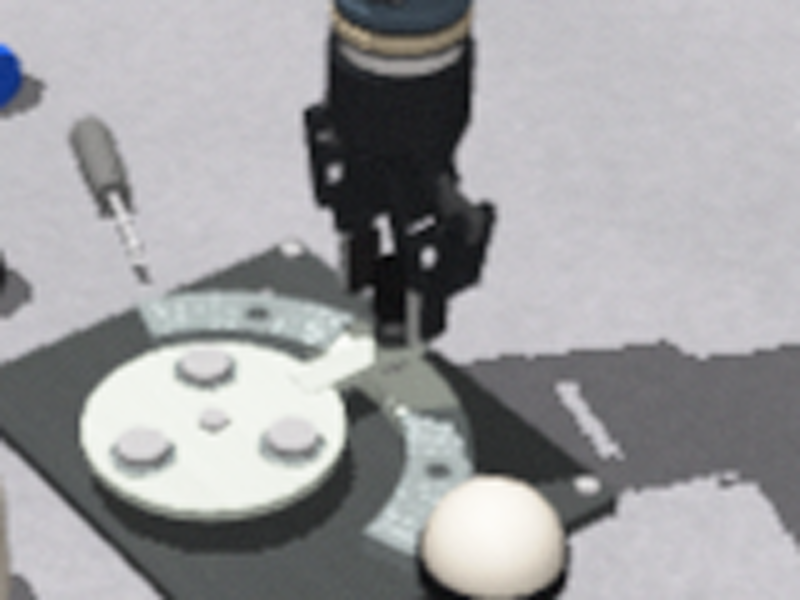

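The picture shows the fingers straddling the knob at (392,300), with the pads at about (360,285) and (425,300). I'll close slowly and watch the force.

>>> step_arm --moves '[0.45, 0, 0, 0, 0, 0.4, 0, 0, 0, 0, 0.36, 0, 0, 0, 0, 0.34, 0, 0, 0, 0, 0.34, 0, 0, 0, 0]'

```text
t: 3.08
tcp_pos: [0.4476, -0.0398, 0.1299]
tool_rot: [0.999, -0.032, -0.0, -0.0]
force: [0.1, 0.2, 0.1]
finger_gap: 0.341
gripper_force: 0.0
```

>>> step_arm --moves '[0.32, 0, 0, 0, 0, 0.32, 0, 0, 0, 0]'

```text
t: 3.32
tcp_pos: [0.4476, -0.04, 0.1299]
tool_rot: [0.999, -0.032, -0.0, 0.0]
force: [-0.5, -0.3, 0.4]
finger_gap: 0.322
gripper_force: 0.6
```

>>> step_arm --moves '[0.305, 0, 0, 0, 0, 0.305, 0, 0, 0, 0]'

```text
t: 3.58
tcp_pos: [0.4475, -0.04, 0.1299]
tool_rot: [0.999, -0.032, -0.0, 0.0]
force: [-0.1, -1.3, 1.4]
finger_gap: 0.306
gripper_force: 1.0
```

>>> step_arm --moves '[0.305, 0, -0.005, 0, 0, 0.3, 0, -0.005, 0, 0, 0.29, 0, -0.005, 0, 0, 0.29, 0, -0.005, 0, 0]'

```text
t: 4.08
tcp_pos: [0.4476, -0.0408, 0.1299]
tool_rot: [0.999, -0.032, -0.0, -0.0]
force: [-0.8, 0.0, 0.1]
finger_gap: 0.293
gripper_force: 0.0
```

>>> step_arm --moves '[0.28, 0, 0, 0, 0, 0.27, 0, 0, 0, 0, 0.27, 0, 0, 0, 0]'

```text
t: 4.45
tcp_pos: [0.4476, -0.0409, 0.13]
tool_rot: [0.999, -0.032, 0.0, 0.0]
force: [-0.6, -0.9, 1.7]
finger_gap: 0.276
gripper_force: 19.1
```

>>> step_arm --moves '[0.2, 0, 0, 0, 0, 0.2, 0, 0, 0.015, 0, 0.2, 0, 0, 0.03, 0, 0.2, 0, 0, 0.045, 0, 0.2, 0, 0, 0.053, 0, 0.2, 0, 0, 0.053, 0]' --grip_force 35

```text
t: 5.2
tcp_pos: [0.4475, -0.0409, 0.1406]
tool_rot: [0.999, -0.032, -0.0, 0.0]
force: [0.7, -2.2, -8.1]
finger_gap: 0.267
gripper_force: 34.7
```

Run:
```python
from h import *
s=snap("scene")
cv2.imwrite("pics/lift.png",cv2.resize(s["color"][140:215,270:370],None,fx=7,fy=7,interpolation=cv2.INTER_CUBIC))
x=manip.sense();print(x["tcp_pos"],x["force"])
```

```text
[ 0.44754157 -0.0408751   0.14053333] [ 0.7346092  -2.46904899 -7.67884968]
```

View pics/lift.png

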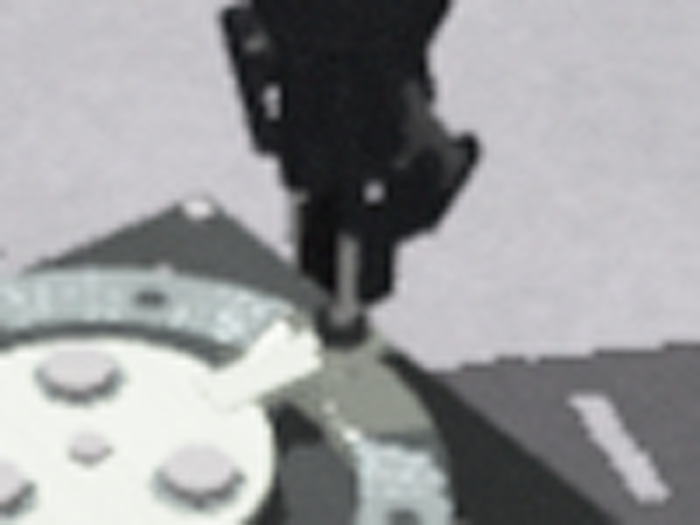

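The knob is raised: the pin's boss is dark at (345,330), and the -7.7 N matches the spring at about 10.6 mm. Next I'll work out the arc.

Run:
```python
import numpy as np
A=np.array([.567,-.048]);P=np.array([.4475,-.0409]);w=P-A
R=lambda t:np.array([[np.cos(t),-np.sin(t)],[np.sin(t),np.cos(t)]])
for t in (.08,.16,.24,.32,.40,.48,.56,.64,.70,.72,.74,.76,.78,.8): print(t,np.round((A+R(t)@w-P)/.2,4),round(t/np.pi,4))
print(np.round((A+R(.7)@w-(A+R(.4)@w))/.2,4))
```

```text
0.08 [-0.0009 -0.0479] 0.0255
0.16 [ 0.002  -0.0956] 0.0509
0.24 [ 0.0087 -0.143 ] 0.0764
0.32 [ 0.0192 -0.1898] 0.1019
0.4 [ 0.0333 -0.2355] 0.1273
0.48 [ 0.0511 -0.2799] 0.1528
0.56 [ 0.0724 -0.3228] 0.1783
0.64 [ 0.097  -0.3638] 0.2037
0.7 [ 0.1176 -0.3933] 0.2228
0.72 [ 0.1249 -0.4028] 0.2292
0.74 [ 0.1323 -0.4122] 0.2355
0.76 [ 0.14   -0.4214] 0.2419
0.78 [ 0.1478 -0.4305] 0.2483
0.8 [ 0.1558 -0.4394] 0.2546
[ 0.0843 -0.1578]
```

>>> step_arm --moves '[0.2, -0.001, -0.024, 0, 0.013, 0.2, -0.001, -0.048, 0, 0.0255, 0.2, 0.002, -0.0955, 0, 0.051, 0.2, 0.0087, -0.143, 0, 0.0765, 0.2, 0.019, -0.19, 0, 0.102, 0.2, 0.019, -0.19, 0, 0.102]'

```text
t: 6.0
tcp_pos: [0.4515, -0.079, 0.1404]
tool_rot: [0.992, 0.127, 0.0, -0.0]
force: [0.9, -1.2, -8.3]
finger_gap: 0.272
gripper_force: 34.7
```

>>> step_arm --moves '[0.2, 0.0143, -0.0455, 0, 0.0255, 0.2, 0.032, -0.09, 0, 0.051, 0.2, 0.0535, -0.133, 0, 0.0765, 0.2, 0.078, -0.174, 0, 0.102, 0.2, 0.0985, -0.2035, 0, 0.121, 0.2, 0.0985, -0.2035, 0, 0.121]'

```text
t: 6.75
tcp_pos: [0.4711, -0.1193, 0.1403]
tool_rot: [0.95, 0.312, 0.0, -0.0]
force: [1.6, -0.0, -8.6]
finger_gap: 0.271
gripper_force: 34.9
```

Run:
```python
from h import *
s=snap("scene");t=snap("top")
a=cv2.resize(s["color"][150:220,260:340],None,fx=5,fy=5,interpolation=2);b=cv2.resize(t["color"][210:280,260:340],None,fx=5,fy=5,interpolation=2)
cv2.imwrite("pics/sw.png",np.hstack([a,b]))
x=manip.sense();print(x["tcp_pos"],x["force"])
W=world(t)
# sample-based arm angle: bar strip z .044
m=(abs(W[...,2]-.042)<.006).astype(np.uint8); m[:190]=0;m[236:]=0;m[:,:255]=0;m[:,325:]=0
```

```text
[ 0.47107889 -0.11924596  0.14042016] [ 1.9300676   0.13596403 -8.28184548]
```

View pics/sw.png

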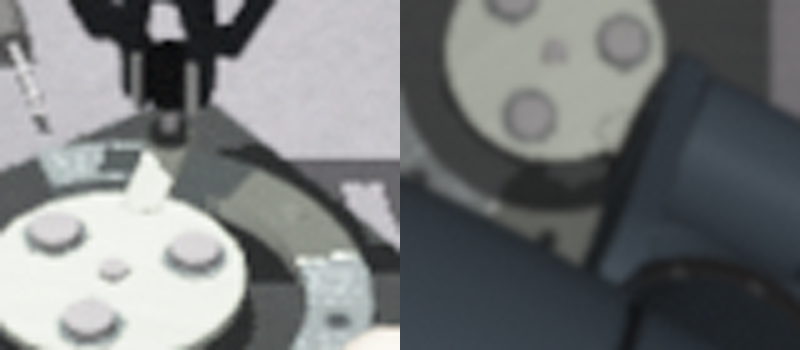

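The left half shows the knob over the grey block at (168,125), the arm swung and the samples in their seats. The right half is mostly hidden by the robot. Next I'll lower onto the track.

>>> step_arm --moves '[0.2, 0, 0, -0.01, 0, 0.2, 0, 0, -0.01, 0]'

```text
t: 7.1
tcp_pos: [0.4711, -0.1193, 0.1384]
tool_rot: [0.95, 0.313, 0.0, -0.0]
force: [2.3, 0.8, -9.1]
finger_gap: 0.269
gripper_force: 34.9
```

>>> step_arm --moves '[0.2, 0, 0, -0.0035, 0, 0.2, 0, 0, -0.0035, 0]'

```text
t: 7.35
tcp_pos: [0.4711, -0.1193, 0.1381]
tool_rot: [0.95, 0.313, 0.0, -0.0]
force: [2.1, 2.4, -4.5]
finger_gap: 0.269
gripper_force: 35.4
```

>>> step_arm --moves '[0.2, 0.0037, -0.0047, 0, 0.0032, 0.2, 0.0073, -0.0095, 0, 0.0064, 0.2, 0.0073, -0.0095, 0, 0.0064]'

```text
t: 7.72
tcp_pos: [0.472, -0.1206, 0.138]
tool_rot: [0.947, 0.322, -0.0, -0.001]
force: [1.2, 4.5, -2.0]
finger_gap: 0.268
gripper_force: 35.5
```

>>> step_arm --moves '[0.2, 0.0037, -0.0047, 0, 0.0032, 0.2, 0.0037, -0.0047, 0, 0.0032]'

```text
t: 7.98
tcp_pos: [0.4728, -0.1216, 0.1379]
tool_rot: [0.945, 0.327, -0.0, -0.001]
force: [2.0, 5.5, -2.5]
finger_gap: 0.272
gripper_force: 35.4
```

>>> step_arm --moves '[0.2, 0.0037, -0.0047, 0, 0.0032, 0.2, 0.0037, -0.0047, 0, 0.0032]'

```text
t: 8.22
tcp_pos: [0.4737, -0.1227, 0.1377]
tool_rot: [0.943, 0.332, -0.0, -0.001]
force: [1.8, 5.1, -5.1]
finger_gap: 0.269
gripper_force: 35.2
```

>>> step_arm --moves '[0.2, 0.0019, -0.0023, 0, 0.0016, 0.2, 0.0019, -0.0023, 0, 0.0016]'

```text
t: 8.48
tcp_pos: [0.4742, -0.1234, 0.1375]
tool_rot: [0.943, 0.334, -0.0, -0.0]
force: [2.1, 4.4, -7.2]
finger_gap: 0.272
gripper_force: 35.0
```

>>> step_arm --moves '[0.2, 0.0019, -0.0023, 0, 0.0016, 0.2, 0.0019, -0.0023, 0, 0.0016]'

```text
t: 8.72
tcp_pos: [0.4747, -0.124, 0.1375]
tool_rot: [0.942, 0.336, -0.0, -0.0]
force: [3.5, 4.4, -7.0]
finger_gap: 0.267
gripper_force: 35.0
```

>>> step_arm --moves '[0.2, 0.0015, -0.0019, 0, 0.0013, 0.2, 0.0015, -0.0019, 0, 0.0013, 0.2, 0.0015, -0.0019, -0.005, 0.0013, 0.2, 0.0015, -0.0019, -0.005, 0.0013]'

```text
t: 9.22
tcp_pos: [0.475, -0.1243, 0.1365]
tool_rot: [0.941, 0.338, -0.0, -0.0]
force: [3.6, 4.5, -7.4]
finger_gap: 0.271
gripper_force: 35.0
```

>>> step_arm --moves '[0.2, 0.001, 0.001, -0.008, 0, 0.2, 0.002, 0.0015, -0.016, 0, 0.2, 0.002, 0.0015, -0.016, 0]'

```text
t: 9.6
tcp_pos: [0.4751, -0.1243, 0.1333]
tool_rot: [0.941, 0.338, -0.0, -0.0]
force: [0.9, 2.6, -8.2]
finger_gap: 0.267
gripper_force: 35.0
```

>>> step_arm --moves '[0.2, 0, 0, -0.007, 0, 0.2, 0, 0, -0.014, 0, 0.2, 0, 0, -0.014, 0]'

```text
t: 9.98
tcp_pos: [0.4752, -0.1243, 0.1307]
tool_rot: [0.941, 0.339, -0.0, -0.0]
force: [-0.3, 2.6, -7.8]
finger_gap: 0.268
gripper_force: 35.0
```

>>> step_arm --moves '[0.2, 0, 0, -0.0025, 0, 0.2, 0, 0, -0.0025, 0, 0.32, 0, 0, -0.0025, 0, 0.45, 0, 0, -0.0025, 0, 0.6, 0, 0, -0.0025, 0, 0.6, 0, 0, -0.0025, 0, 0.6, 0, 0, -0.0025, 0]'

```text
t: 10.85
tcp_pos: [0.4756, -0.1244, 0.1304]
tool_rot: [0.941, 0.338, 0.0, 0.0]
force: [0.6, -0.5, -0.7]
finger_gap: 0.603
gripper_force: 0.0
```

>>> step_arm --moves '[0.6, 0, 0, 0.1, 0, 0.6, 0, 0, 0.3, 0, 0.6, 0, 0, 0.6, 0, 0.6, 0, 0, 0.8, 0, 0.6, -0.15, 0, 0.8, 0, 0.6, -0.3, -0.3, 0.8, 0, 0.6, -0.45, -0.6, 0.8, 0, 0.6, -0.5, -1, 0.8, 0, 0.6, -0.5, -1, 0.8, 0, 0.6, -0.5, -1, 0.8, 0]'

```text
t: 12.1
tcp_pos: [0.375, -0.3264, 0.2902]
tool_rot: [0.942, 0.337, 0.0, 0.0]
force: [0.4, 0.2, -0.0]
finger_gap: 0.599
gripper_force: 0.0
```

Run:
```python
from h import *
import pickle
s=snap("scene");t=snap("top")
a=cv2.resize(s["color"][140:240,230:360],(520,400),interpolation=2);b=cv2.resize(t["color"][185:285,235:335],(280,280),interpolation=2)
o=np.zeros((400,800,3),np.uint8);o[:,:520]=a;o[:280,520:]=b
cv2.imwrite("pics/end.png",o)
W=world(t);m=(W[...,2]>.086)&(W[...,2]<.12);m[:235]=0;m[270:]=0;m[:,:285]=0;m[:,330:]=0
print("top knob",np.median(W[m],0),m.sum())
W=world(s);m=(W[...,2]>.082)&(W[...,2]<.12)&(abs(W[...,0]-.475)<.02)&(abs(W[...,1]+.124)<.02)
print("scene",np.median(W[m],0),np.percentile(W[m][:,2],[50,80,95]),m.sum())
W0=world(pickle.load(open("scene0.pkl","rb")));m=(W0[...,2]>.082)&(W0[...,2]<.12)&(abs(W0[...,0]-.4475)<.02)&(abs(W0[...,1]+.04)<.02)
print("scene0",np.median(W0[m],0),np.percentile(W0[m][:,2],[50,80,95]),m.sum())
x=manip.sense();print(x["t"],x["tcp_pos"],x["force"])
```

```text
top knob [ 0.47458384 -0.12413154  0.09277745] 48
scene [ 0.47670404 -0.11977012  0.09080972] [0.09080972 0.09311727 0.09533411] 54
scene0 [ 0.44885484 -0.03758282  0.0906983 ] [0.0906983  0.09318614 0.09498136] 63
12.2 [ 0.37505411 -0.32350819  0.28994411] [ 0.93748248 -0.15176645  0.72431822]
```

View pics/end.png

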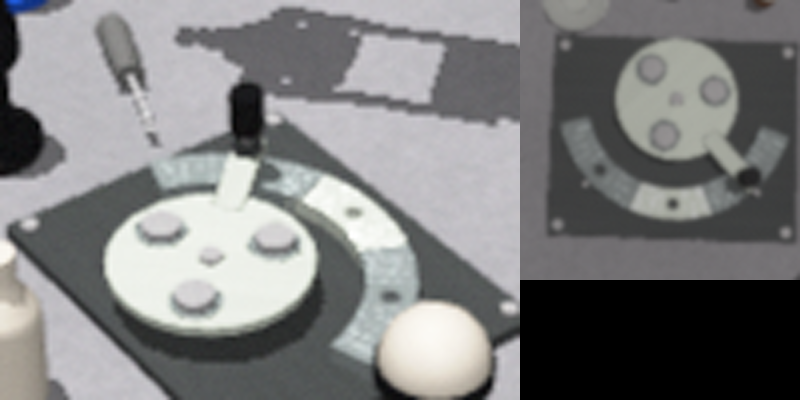

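The final picture shows the knob at (247,110), at its home height (95 mm top, as at the start), over the barrel-side block. The samples are in their seats and the gripper is clear.

```bash
python3 -c "
from station import manip
print(manip.sign_off())"
```

```text
the job is handed in; nothing more can be done
None
```

The job is handed in: the index pin is fully home in the hole on the lens-barrel side, the knob is released, and the samples and other bench items looked undisturbed in the final picture.

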